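# Square up and finish a stack of storage tubs

## Task

The blue-lidded tub stands askew on the big grey-lidded one: push it square until all four of its feet drop into the recesses of the grey lid. Then set the small green-lidded tub gently on the middle of the blue lid, with its feet down in the four recesses there, and let go. Leave the big tub where it stands, and do not knock the jars, shaker, bowl or timer about.

Things in the scene. Friction and masses are not known exactly. Their poses are not given: they have to be found in the camera images.
- big_tub: bottom tub, white with a grey lid, 214 x 168 x 74 mm (own x, y, z), about 3 kg, loose on the worktop; pushes under 12 N do not shift it. Origin: centre of its underside (feet included), z up. Its flat lid top is 74 mm above the origin and has four square recesses with dark floors, 16 mm wide, 5 mm deep, at x = +-55, y = +-42 mm.
- mid_tub: middle tub, white with a blue lid, 150 x 124 x 62 mm, 0.3 to 0.5 kg, upright flat sides, too wide to grip. Origin: centre under its feet, z up. Feet: round, black, 10 mm across, 6 mm tall, at x = +-55, y = +-42 mm. Starts with its feet on the flat of the grey lid beside the recesses, shifted 23 to 34 mm along the big tub's +x and up to 20 mm either way in y, turned up to 0.17 rad.
- grey_seat (a point): home of the middle tub's origin: 69 mm above the big tub's origin, axes as the big tub's. The middle tub slides on the lid under a push of a few N; with all four feet over the recesses (3 mm play each way) it drops 5 mm into them, own x along the big tub's x.
- blue_seat (a point): home of the small tub's origin: on the middle tub's lid, 57 mm above the middle tub's origin, axes as the middle tub's. The blue lid's flat top is 62 mm above that origin; four square recesses, 14 mm wide, 5 mm deep, at x = +-20, y = +-20 mm from its centre.
- small_tub: small square tub, white with a green lid, 58 x 58 x 60 mm, 0.1 to 0.25 kg, on the worktop close between two spice jars. Origin: centre under its feet, z up. Widest at the lid band (58 mm, from 48 to 60 mm up); body 55 mm wide. Feet: round, 8 mm across, 6 mm tall, at x = +-20, y = +-20 mm (3 mm play in the blue lid's recesses; any quarter turn fits).
- spice_black: glass spice jar with black cap and black label, 41 mm across, 105 mm tall, close beside the small tub; a bystander: leave it standing where it is; pose of the centre of its underside
- spice_red: glass spice jar with dark cap and a red and blue label, 41 mm across, 105 mm tall, close beside the small tub; a bystander: leave it standing where it is; pose of the centre of its underside
- spice_blue: glass spice jar with brown cap and a white and blue label, 41 mm across, 105 mm tall, beside one end of the big tub; a bystander: leave it standing where it is; pose of the centre of its underside
- salt_shaker: salt shaker, 44 mm across, 90 mm tall, beside one long side of the big tub; a bystander: leave it standing where it is; pose of the centre of its underside
- kitchen_timer: white and mint kitchen timer, 71 mm across, 58 mm tall; a bystander: leave it standing where it is; pose of the centre of its underside
- dip_bowl: white bowl, 115 mm across, 56 mm tall; a bystander: leave it standing where it is; pose of the centre of its underside
Not all that is in view belongs to the job. Of the things like the small_tub, leave any that is brown; of the rest the larger one is meant.

How it is judged:
By the outcome, as a careful person would: the job done as asked, in the order asked, and still so for the second after the job is handed in, with the robot touching nothing.
It also fails if it takes over 64 s, if anything falls off the work surface, if the arm or the gripper's body presses on something with over 40 N, if the wrist force passes 120 N, or if a joint passes its speed limit or range.

## Robot

A 6-joint arm with a two-finger parallel gripper is mounted at the origin on a cart in front of the work surface, level with it; the furniture and walls round the work are solid. World frame = base frame: x ahead of the robot, y to its left, z up, the work surface at z = 0. Lengths are in m, angles in rad, forces in N, time in s.
With the tool pointing down it reaches from about 0.3 to 0.75 m from the base axis. Payload 8.5 kg.
Tool frame: the origin (TCP) lies between the finger pads; the fingertips stand 8 mm ahead of it and the grasp point (between the pads) lies 11 mm behind it; z points along the fingers, y is the line along which they close (so a half turn about z gives the same grasp; the last joint's range is limited). The gripper opens to 88 mm and grips with 3 to 60 N. Pads are 18 mm wide; open, the fingers measure 123 mm over their backs; the gripper's body (75 mm by 187 mm) begins 45 mm behind the grasp point.
Start: joints at [0.92, 0.381, 1.297, -0, 1.464, -0.215], TCP at [0.232, 0.499, 0.247] pointing down, gripper open.
Joint ranges: [-3.11, 3.11], [-0.89, 2.33], [0.22, 2.48], [-1.42, 4.56], [0.17, 2.85], [-2.88, 2.88]. Speed limits (rad/s): [2.39, 2.39, 3.14, 3.14, 3.14, 3.14].

## Interface

Orientations are given as a rotation vector (axis times angle).
In Python, from rig import * gives the robot as it stands.
- The arm moves only by the tool carry_out, never from a script. Its arguments are lists of equal length, an entry for each row: "fingers": the opening, from -1 (shut) to 1 (fully open); "offset": the shift along the tool's x, y, z in units of 300 mm (1.0 is 300 mm), a list of three; "yaw": the turn about the tool's z in units of 180 degrees (1.0 is 180 degrees). A call has 1 to 8 rows; each row is the pose to reach, as a shift and turn from the pose commanded when the call began, along the tool's axes at that moment, turning the shorter way round; what a row does not reach only later rows make up. A row lasts 1/10 s, in which the tool goes at most 50 mm and 8.59 degrees, less where a joint would pass 70% of its speed; a pose out of reach is approached as far as the arm can. A call with a number of a shift or a turn outside -1 to 1 is refused whole. A call with a gripper value outside its range is refused whole. The fingers move at their own pace and stop on an object; "newtons" is the grip in N (left out, the last holds). Time passes only in rows, so rows that repeat a pose let the fingers close. It gives the time, the measured TCP pose, the force, the opening and the grip force at its end, in the units of the state.
- get_obs(): the state, without advancing time (a new reading comes with each control period).
- camera(name): name is "scene" or "top" or "wrist"; returns a dict with "frame" (400x640x3 uint8, red, green, blue), "vertical_fov" (degrees; the focal length in pixels is half the picture's height over the tangent of half this angle, whatever the lens; pixels are square), "cx", "cy" (the principal point, pixels), "R" (3x3) and "t" (3): a world point X has camera coordinates R X + t. Camera axes: x right, y down, z forward; pixel columns grow to the right and rows downward; lengths in m; the calibration is good to about 2 mm. A picture is of the moment at which its call begins. There is no depth.
- hand_in(): hands the job in; it is judged then, once.
Trained networks look in a picture, given as the dict that the camera call returned (one of the last four; its "shot" number tells which), for a name from the list of things; names that differ only in an ending like _2 or _b are one class to them, and where a whole thing is asked for, a point or a joint stands for the part that bears it (a point fixed in the world has none). Each returns a list of dicts, best first, with "p" (0 to 1); they miss things now and then, are a little off and sometimes report something else, mostly with a low value. They report only what shows in the picture. A call takes as long as a camera call. They do not tell look-alikes from the thing itself.
- trace(picture, thing): "mask" (400x640 bool, what is visible of it) and "centre" ([column, row] in pixels, amid what is visible of it).
The state is a dict: "time_s": time; "joint_positions": joint angles; "dq": joint speeds; "effort": joint torques, N m; "ee_pos": TCP position; "ee_rot": TCP orientation; "force": force on the tool from outside, world axes, zero at the start; "torque": the same for the moment, N m; "gripper_width": finger opening in m; "finger_force": force on a finger pad.
Only numpy, scipy, OpenCV 4.12 (cv2) and the standard library are available. Lean on these libraries where they do the work, as an engineer would, in place of code of your own. Each camera call takes 0.05 s, during which the arm holds its last target. There are 200 camera calls.

## Working session

There is one attempt and no reset: what is moved stays moved. The work goes in short steps, Python scripts to look and compute and a tool call to move; the robot and the scene stay as the last step left them, time stands still between calls to the robot, and variables do not carry over. Pictures are saved under pics/ and viewed, at most 10 in all, crops included, and the job is handed in when it is done.

Besides the shell and the picture viewer there is one more tool, called by a JSON object that holds its "name" and its "arguments". carry_out: Moves the arm, as the interface text tells. Shifts and turns lie within -1 to 1; 1 stands for 300 mm of shift or 180 degrees of turn. Its arguments: {"type":"object","properties":{"fingers":{"type":"array","items":{"type":"number"}},"offset":{"type":"array","items":{"type":"array","items":{"type":"number"}}},"yaw":{"type":"array","items":{"type":"number"}},"newtons":{"type":"number"}},"required":["fingers","offset","yaw"]}

```bash
mkdir -p pics; ls
cat > h.py <<'E'
from rig import *
import numpy as np, cv2
from scipy.spatial.transform import Rotation as Ro
def f(c): return 200/np.tan(np.radians(c["vertical_fov"])/2)
def proj(c,X):
    X=np.atleast_2d(X)@np.array(c["R"]).T+np.array(c["t"]); return X[:,:2]/X[:,2:]*f(c)+[c["cx"],c["cy"]]
def onz(c,uv,z):
    uv=np.atleast_2d(uv).astype(float); R=np.array(c["R"]); o=-R.T@np.array(c["t"])
    d=np.c_[(uv-[c["cx"],c["cy"]])/f(c),np.ones(len(uv))]@R
    return o+d*((z-o[2])/d[:,2:])
def save(c,n): cv2.imwrite("pics/"+n+".png",c["frame"][:,:,::-1])
E
python3 - <<'E'
from h import *
o=get_obs();print(o)
for n in("top","scene"):
    c=camera(n);save(c,n+"0");print(n,f(c),c["R"],c["t"])
    for t in "big_tub mid_tub small_tub spice_black spice_red spice_blue salt_shaker kitchen_timer dip_bowl".split():
        for r in trace(c,t)[:3]:print(t,round(r["p"],2),np.round(r["centre"]),r["mask"].sum(),np.round(onz(c,r["centre"],0.06),3)[0])
E
```

```text
pics
{'time_s': 0.0, 'joint_positions': array([ 9.19725073e-01,  3.81149878e-01,  1.29826077e+00, -4.63275274e-06,
        1.46358308e+00, -2.15277971e-01]), 'dq': array([ 0.000447  ,  0.00049875, -0.00088213,  0.00146253,  0.00076291,
        0.00014609]), 'effort': array([ 9.60296093e-04, -4.37916541e+01, -2.24555737e+01,  7.13787577e-02,
        3.53119068e-02, -1.11504639e-04]), 'ee_pos': array([0.23199418, 0.49837593, 0.24616252]), 'ee_rot': array([-6.79011305e-01, -3.06673694e+00,  2.00020133e-03]), 'force': array([0.36937118, 0.10533565, 0.37757178]), 'torque': array([-0.03196399,  0.00914351,  0.00138243]), 'finger_force': 0.0, 'gripper_width': 0.08807862131530739}
top 365.64595808576985 [[-0.01196468 -0.99948915  0.0296358 ]
 [-0.99865255  0.01044744 -0.05083246]
 [ 0.05049688 -0.03020407 -0.99826739]] [-0.16931512  0.54402101  1.11254171]
big_tub 0.88 [201. 204.] 1574 [0.513 0.167 0.06 ]
big_tub 0.69 [356. 220.] 188 [ 0.46  -0.288  0.06 ]
mid_tub 0.77 [232. 194.] 2572 [0.54  0.077 0.06 ]
small_tub 0.68 [378. 211.] 447 [ 0.485 -0.353  0.06 ]
small_tub 0.66 [344. 182.] 372 [ 
[... 733 characters left out ...]
3641 ]
big_tub 0.77 [274. 191.] 1595 [0.488 0.011 0.06 ]
mid_tub 0.71 [276. 169.] 1569 [0.559 0.163 0.06 ]
small_tub 0.98 [295. 287.] 470 [ 0.36 -0.41  0.06]
small_tub 0.67 [341. 235.] 759 [ 0.539 -0.293  0.06 ]
small_tub 0.64 [336. 263.] 949 [ 0.474 -0.382  0.06 ]
spice_black 0.58 [361. 262.] 817 [ 0.522 -0.407  0.06 ]
spice_black 0.23 [275. 193.] 1637 [ 0.485 -0.002  0.06 ]
spice_red 0.91 [311. 245.] 620 [ 0.456 -0.294  0.06 ]
spice_blue 0.51 [298. 145.] 47 [0.72 0.33 0.06]
salt_shaker 0.78 [323. 183.] 304 [ 0.641 -0.016  0.06 ]
kitchen_timer 0.56 [356. 323.] 1130 [ 0.415 -0.553  0.06 ]
dip_bowl 0.83 [421. 298.] 2240 [ 0.561 -0.561  0.06 ]
dip_bowl 0.29 [275. 170.] 1559 [0.552 0.158 0.06 ]
```

Run:
```python
import cv2
a=cv2.imread("pics/top0.png")[120:280,150:480]
cv2.imwrite("pics/top0c.png",cv2.resize(a,(792,384),interpolation=cv2.INTER_CUBIC))
a=cv2.imread("pics/scene0.png")[110:360,200:500]
cv2.imwrite("pics/scene0c.png",cv2.resize(a,(720,600),interpolation=cv2.INTER_CUBIC))
```

```text
(no output)
```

View pics/top0c.png

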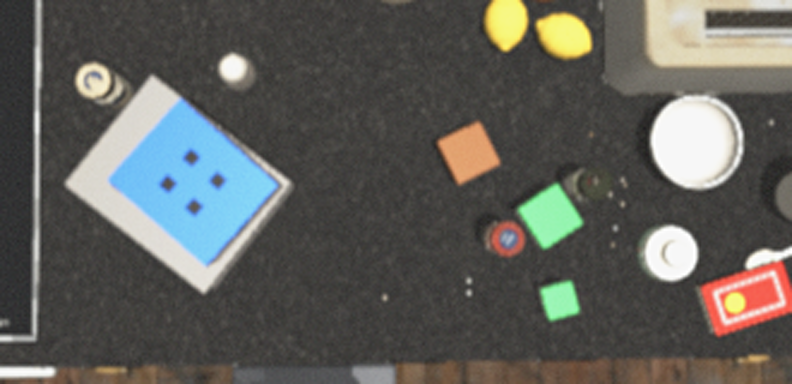

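View pics/scene0c.png

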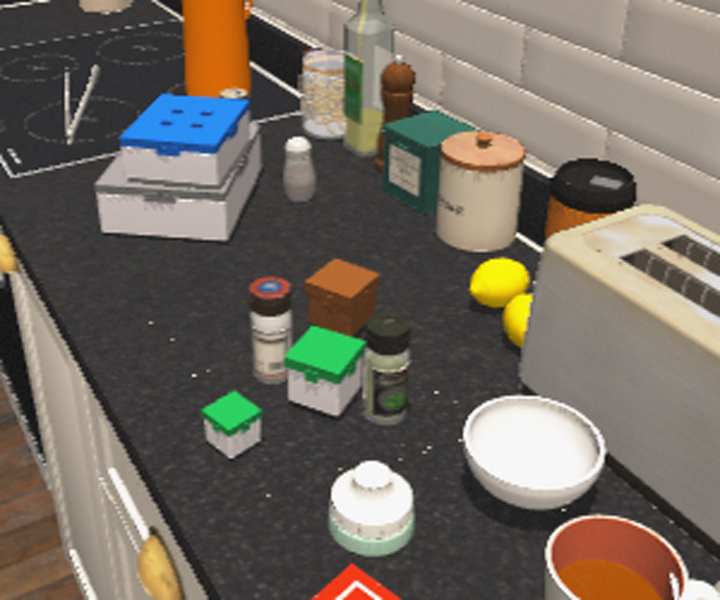

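Top crop: big tub (corners about (153,75), (65,185), (205,293), (292,185)) with the blue lid shifted to the lower right. The target small tub is the larger green one at crop (550,215), between the red jar (508,238) and the black jar (592,185). The brown tub (469,153) and the little green one (560,300) are decoys.

```bash
cat >> h.py <<'E'
def rectfit(c,mask,z):
    cs,_=cv2.findContours(mask.astype(np.uint8),cv2.RETR_EXTERNAL,cv2.CHAIN_APPROX_NONE)
    k=max(cs,key=cv2.contourArea)[:,0]
    P=onz(c,k,z)[:,:2]; r=cv2.minAreaRect((P*1000).astype(np.float32)); return r
def hsvmask(c,lo,hi): return cv2.inRange(cv2.cvtColor(c["frame"],cv2.COLOR_RGB2HSV),np.array(lo),np.array(hi))>0
def tool():
    o=get_obs(); return np.array(o["ee_pos"]),Ro.from_rotvec(o["ee_rot"]).as_matrix()
def toworld_offset(d):  # world shift (m) -> tool units
    p,R=tool(); return R.T@np.array(d)/0.3
E
python3 - <<'E'
from h import *
p,R=tool();print(p,R.round(3))
c=camera("wrist");Rc=np.array(c["R"]);o=-Rc.T@c["t"]
print("cam in tool",(R.T@(o-p)).round(4),"axes",(Rc@R).round(3),f(c))
c=camera("top")
print("blue",rectfit(c,hsvmask(c,(100,120,60),(125,255,255)),.136))
m=hsvmask(c,(60,100,60),(85,255,255));n,l,s,ce=cv2.connectedComponentsWithStats(m.astype(np.uint8))
for i in range(1,n):
    if s[i,4]>60: print("green",s[i],rectfit(c,l==i,.06))
for X in((.54,.09,.45),):
    print(toworld_offset(np.array(X)-p))
E
```

```text
[0.23216396 0.49858451 0.24676236] [[-0.907  0.422  0.   ]
 [ 0.422  0.907  0.   ]
 [-0.     0.    -1.   ]]
cam in tool [ 0.076  -0.0008 -0.1395] axes [[ 0.001  1.     0.001]
 [-0.955  0.001 -0.298]
 [-0.298 -0.001  0.955]] 316.34538680249017
blue ((532.4906005859375, 65.76930236816406), (150.0560302734375, 123.3545913696289), 48.7971305847168)
green [257  77  34  32 612] ((841.5380859375, -45.98891067504883), (92.37747955322266, 94.8917465209961), 5.771164417266846)
green [366 196  27  28 209] ((489.7655944824219, -356.42236328125), (63.35049057006836, 61.60004806518555), 32.606048583984375)
green [376 237  16  17  90] ((384.73974609375, -367.14501953125), (42.814388275146484, 40.496341705322266), 13.048262596130371)
[-1.50510137 -0.80156569 -0.67745008]
```

{"name": "carry_out", "arguments": {"fingers": [1, 1, 1, 1, 1, 1, 1, 1], "offset": [[-0.1, -0.04, -0.1], [-0.25, -0.1, -0.2], [-0.4, -0.15, -0.333], [-0.55, -0.2, -0.333], [-0.7, -0.26, -0.333], [-0.85, -0.31, -0.333], [-0.95, -0.35, -0.333], [-0.95, -0.35, -0.333]], "yaw": [0.045, 0.09, 0.14, 0.185, 0.23, 0.28, 0.33, 0.37]}}

```text
time_s: 1.9
ee_pos: [0.4492, 0.2798, 0.346]
ee_rot: [2.264, 2.177, -0.001]
force: [-0.2, -0.0, -1.3]
gripper_width: 0.0883
finger_force: 0.0
```

Run:
```python
from h import *
p,R=tool();print(p,R.round(3), get_obs()["joint_positions"].round(2))
print(toworld_offset(np.array((.575,.155,.35))-p), "yaw", np.degrees(np.arctan2(R[1,0],R[0,0])))
```

```text
[0.44915358 0.27981839 0.34601736] [[ 0.039  0.999 -0.   ]
 [ 0.999 -0.039 -0.001]
 [-0.001 -0.    -1.   ]] [ 0.33  0.29  1.15 -0.    1.7   0.37]
[-0.39943957  0.43535433 -0.0129668 ] yaw 87.77030487681115
```

{"name": "carry_out", "arguments": {"fingers": [1, 1, 1, 1, 1, 1, 1], "offset": [[-0.1, 0.1, 0], [-0.2, 0.2, 0], [-0.3, 0.32, 0], [-0.4, 0.435, 0], [-0.4, 0.435, 0], [-0.4, 0.435, 0], [-0.4, 0.435, 0]], "yaw": [0.045, 0.09, 0.135, 0.18, 0.21, 0.21, 0.21]}}

```text
time_s: 2.6
ee_pos: [0.573, 0.1599, 0.3468]
ee_rot: [-2.838, -1.348, -0.0]
force: [0.3, 0.7, 0.3]
gripper_width: 0.0881
finger_force: 0.0
```

Run:
```python
from h import *
c=camera("wrist");save(c,"w1");p,R=tool();print(p)
print("blue",rectfit(c,hsvmask(c,(100,120,60),(125,255,255)),.136))
np.savez("w1.npz",**{k:np.array(v) for k,v in c.items()})
```

```text
[0.5728711  0.16020846 0.34699711]
blue ((531.9029541015625, 66.84492492675781), (157.89561462402344, 127.51055908203125), 48.2185173034668)
```

View pics/w1.png

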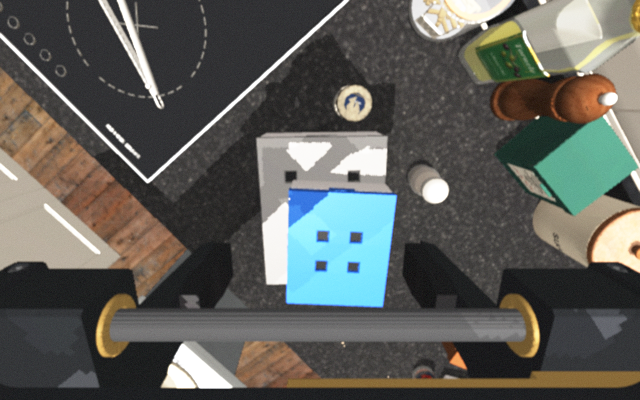

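Wrist view: two grey-lid recesses (x=-55) at (291,176) and (354,176). The blue lid's four recesses sit around (338,252), lid corners (289,190), (396,195), (383,307), (286,303). The jar is at (353,102) and the shaker at (430,185).

```bash
cat >> h.py <<'E'
def blob(c,uv,r=9,k=8):
    g=cv2.cvtColor(c["frame"],cv2.COLOR_RGB2GRAY).astype(float);u,v=np.round(uv).astype(int)
    w=g[v-r:v+r+1,u-r:u+r+1]; lo,hi=w.min(),np.percentile(w,80)
    W=np.clip((hi-w)/(hi-lo),0,1); W[W<.35]=0
    n,l=cv2.connectedComponents((W>0).astype(np.uint8)); W[l!=l[np.unravel_index(np.argmax(W*(np.hypot(*np.mgrid[-r:r+1,-r:r+1])<4)),W.shape)]]=0
    yy,xx=np.mgrid[v-r:v+r+1,u-r:u+r+1]; return np.array([(W*xx).sum(),(W*yy).sum()])/W.sum()
def fitpose(P,L):  # 2D rigid fit: P = c + R(a) L
    P,L=P[:,:2],np.array(L,float); pc,lc=P.mean(0),L.mean(0)
    d,e=P-pc,L-lc; a=np.arctan2((e[:,0]*d[:,1]-e[:,1]*d[:,0]).sum(),(e*d).sum())
    Rm=np.array([[np.cos(a),-np.sin(a)],[np.sin(a),np.cos(a)]]); cc=pc-Rm@lc
    return cc,a,P-cc-L@Rm.T
def rel(big,mid):
    a=big[1];d=mid[0]-big[0];return np.array([np.cos(a)*d[0]+np.sin(a)*d[1],-np.sin(a)*d[0]+np.cos(a)*d[1]])*1000,np.degrees((mid[1]-a+np.pi)%(2*np.pi)-np.pi)
E
python3 - <<'E'
from h import *
c=dict(np.load("w1.npz"))
g=[blob(c,u) for u in((291,176),(354,176))];b=[blob(c,u) for u in((322,237),(356,237),(321,266),(353,267))]
print(g,b)
G=onz(c,g,.072);big=fitpose(G,[(-.055,-.042),(-.055,.042)])
B=onz(c,b,.134);mid=fitpose(B,[(-.02,-.02),(-.02,.02),(.02,-.02),(.02,.02)])
for n,q in(("big",big),("mid",mid)):print(n,q[0].round(4),np.degrees(q[1]).round(2),(q[2]*1000).round(1).tolist())
print("rel",rel(big,mid))
# predicted outlines overlay
im=c["frame"].copy()
for q,hx,hy,z in((big,.107,.084,.074),(mid,.075,.062,.136)):
    R2=np.array([[np.cos(q[1]),-np.sin(q[1])],[np.sin(q[1]),np.cos(q[1])]])
    C=np.array([(hx,hy),(hx,-hy),(-hx,-hy),(-hx,hy)])@R2.T+q[0]
    cv2.polylines(im,[np.round(proj(c,np.c_[C,np.full(4,z)])*16).astype(int)],True,(255,0,0),1,cv2.LINE_AA,4)
cv2.imwrite("pics/w1o.png",cv2.resize(im[110:320,220:460,::-1],(685,600),interpolation=cv2.INTER_CUBIC))
for t in("spice_blue","salt_shaker"):
    r=trace(camera("wrist"),t)[0];print(t,r["p"],r["centre"],onz(c,r["centre"],.1))
E
```

```text
[array([290.07477294, 175.87558722]), array([353.5272654 , 176.91684306])] [array([322.34672815, 236.10547504]), array([355.6149352 , 237.20871667]), array([320.61724717, 265.64917507]), array([352.89622159, 266.98596799])]
big [0.5308 0.0975] -130.11 [[-0.4, 0.4], [0.4, -0.4]]
mid [0.5304 0.065 ] -131.71 [[-0.1, 0.1], [0.4, 0.1], [-0.3, 0.1], [-0.0, -0.3]]
rel (array([25.07046004, 20.6034422 ]), np.float64(-1.6007258576371741))
spice_blue 0.71 [356.6, 102.0] [[0.65729579 0.1884175  0.1       ]]
salt_shaker 0.7 [424.7, 184.6] [[0.66394982 0.05475044 0.1       ]]
```

View pics/w1o.png

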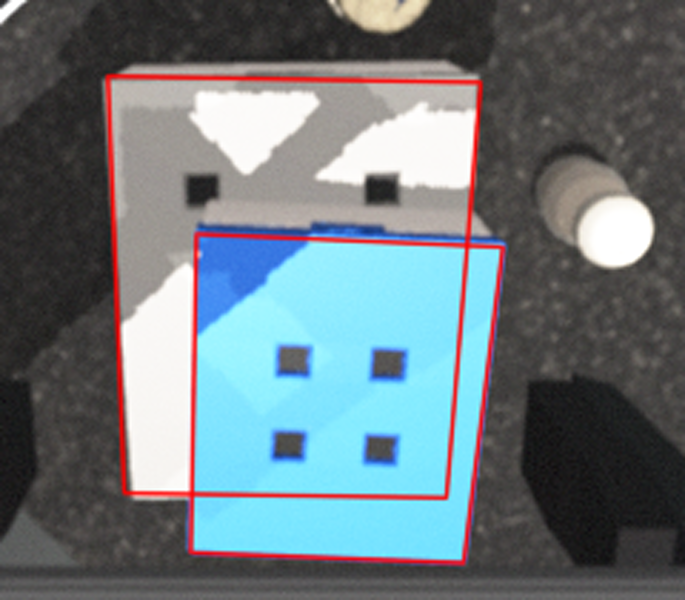

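```bash
cat >> h.py <<'E'
BIG=(np.array([.5308,.0975]),np.radians(-130.1))
def goto(xy,z,yawdeg,frame=BIG):
    """offset (tool units) & yaw units to reach frame-relative xy(mm), z(m), tool-x heading in frame deg"""
    p,R=tool();a=frame[1];w=frame[0]+np.array([[np.cos(a),-np.sin(a)],[np.sin(a),np.cos(a)]])@np.array(xy)/1000
    d=R.T@(np.r_[w,z]-p)/.3
    cur=np.arctan2(R[1,0],R[0,0]);dy=(np.radians(yawdeg)+a-cur+np.pi)%(2*np.pi)-np.pi
    return d.round(4),round(-dy/np.pi,4)
def here(frame=BIG):
    p,R=tool();a=frame[1];d=p[:2]-frame[0]
    return (np.array([np.cos(a)*d[0]+np.sin(a)*d[1],-np.sin(a)*d[0]+np.cos(a)*d[1]])*1000).round(1),p[2].round(4),np.degrees(np.arctan2(R[1,0],R[0,0])-a).round(2)%360
E
python3 - <<'E'
from h import *
print(here(),goto((125,20.6),.25,180),goto((125,20.6),.105,180))
E
```

```text
(array([-75.1,  -8.1]), np.float64(0.347), np.float64(180.84)) (array([-0.6683,  0.0859,  0.3231]), np.float64(0.0047)) (array([-0.6684,  0.0857,  0.8064]), np.float64(0.0047))
```

{"name": "carry_out", "arguments": {"fingers": [1, 1, 1, 1, 1, 1, 1, 1], "offset": [[-0.15, 0.02, 0.05], [-0.3, 0.04, 0.1], [-0.45, 0.06, 0.2], [-0.6, 0.08, 0.25], [-0.668, 0.086, 0.35], [-0.668, 0.086, 0.5], [-0.668, 0.086, 0.65], [-0.668, 0.086, 0.72]], "yaw": [0.005, 0.005, 0.005, 0.005, 0.005, 0.005, 0.005, 0.005]}}

```text
time_s: 3.65
ee_pos: [0.4646, -0.0113, 0.128]
ee_rot: [-2.848, -1.321, 0.005]
force: [0.4, 0.5, 0.1]
gripper_width: 0.088
finger_force: 0.0
```

Run:
```python
from h import *
print(here(),goto((118,20.6),.105,180),goto((84,20.6),.105,180));print(get_obs()["force"])
```

```text
(array([125.9,  19.5]), np.float64(0.128), np.float64(179.86)) (array([0.0263, 0.004 , 0.0765]), np.float64(-0.0008)) (array([0.1397, 0.0037, 0.0764]), np.float64(-0.0008))
[0.37714376 0.50472557 0.05651218]
```

{"name": "carry_out", "arguments": {"fingers": [1, 1, 1, 1, 1, 1, 1, 1], "offset": [[0.0, 0.004, 0.076], [0.01, 0.004, 0.076], [0.026, 0.004, 0.076], [0.042, 0.004, 0.076], [0.058, 0.004, 0.076], [0.074, 0.004, 0.076], [0.09, 0.004, 0.076], [0.1, 0.004, 0.076]], "yaw": [-0.001, -0.001, -0.001, -0.001, -0.001, -0.001, -0.001, -0.001]}}

```text
time_s: 4.45
ee_pos: [0.4867, 0.0102, 0.1089]
ee_rot: [2.846, 1.326, -0.0]
force: [-3.9, -5.8, 5.9]
gripper_width: 0.0877
finger_force: 3.8
```

Run:
```python
from h import *
print(here(),goto((84,20.6),.105,180))
for i in range(1):
    print(get_obs()["force"])
c=camera("wrist");save(c,"w2");t=camera("top")
print("top blue",rectfit(t,hsvmask(t,(100,120,60),(125,255,255)),.136))
```

```text
(array([95.2, 22.5]), np.float64(0.1089), np.float64(180.06)) (array([ 0.0373, -0.0065,  0.0128]), np.float64(0.0003))
[-3.8801463  -5.82002002  5.87936241]
top blue ((546.5560913085938, 87.24246978759766), (126.10671997070312, 122.84994506835938), 50.40008544921875)
```

View pics/w2.png

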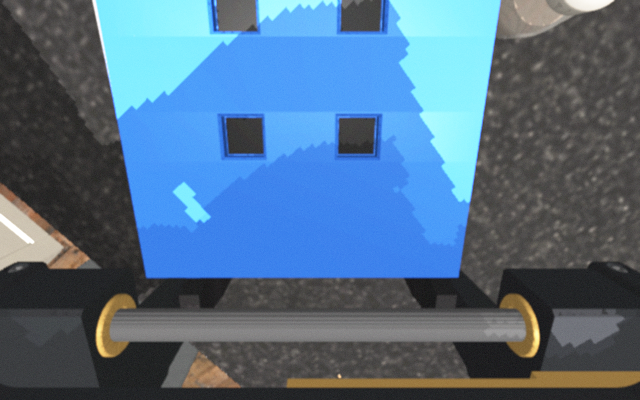

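Wrist view: both fingers on the face. Lid recesses are at (243,134) and (358,134), and the lid near edge is at row 277, nearly level.

```bash
cat >> h.py <<'E'
def midclose(c,uvs,L,r=30):
    b=[blob(c,u,r) for u in uvs];m=fitpose(onz(c,b,.134),np.array(L));return m,rel(BIG,m),(np.array(b).round(1)).tolist()
E
python3 - <<'E'
from h import *
c=camera("wrist")
print(midclose(c,[(243,134),(358,134)],[(.02,-.02),(.02,.02)]))
print(here(),goto((84,20.6),.105,180))
E
```

```text
((array([0.53819647, 0.07809017]), np.float64(-2.280062923349342), array([[-0.00036404,  0.00031244],
       [ 0.00036404, -0.00031244]])), (array([10.08275095, 18.16004422]), np.float64(-0.5379825321778159)), [[242.8, 135.6], [358.0, 136.9]])
(array([94.9, 22.5]), np.float64(0.1086), np.float64(180.04)) (array([ 0.0363, -0.0062,  0.012 ]), np.float64(0.0002))
```

{"name": "carry_out", "arguments": {"fingers": [1, 1, 1, 1], "offset": [[0.012, 0, 0], [0.024, 0, 0], [0.034, 0, 0], [0.034, 0, 0]], "yaw": [0, 0, 0, 0]}}

```text
time_s: 5.0
ee_pos: [0.4932, 0.0182, 0.1084]
ee_rot: [2.847, 1.326, 0.0]
force: [-2.7, -1.6, 4.0]
gripper_width: 0.0887
finger_force: 1.9
```

Run:
```python
from h import *
c=camera("wrist");save(c,"w3")
print(midclose(c,[(243,134),(358,134)],[(.02,-.02),(.02,.02)]))
print(here(),goto((120,20.6),.105,180),goto((120,20.6),.3,180))
```

```text
((array([0.54449947, 0.0856597 ]), np.float64(-2.283921809554882), array([[-0.000357  ,  0.00030879],
       [ 0.000357  , -0.00030879]])), (array([ 0.23274274, 18.10563658]), np.float64(-0.7590804253765221)), [[242.8, 135.9], [358.1, 137.6]])
(array([84.9, 22.3]), np.float64(0.1083), np.float64(180.03)) (array([-0.117 , -0.0058,  0.011 ]), np.float64(0.0002)) (array([-0.1171, -0.0054, -0.639 ]), np.float64(0.0002))
```

{"name": "carry_out", "arguments": {"fingers": [1, 1, 1, 1, 1, 1, 1, 1], "offset": [[-0.06, 0, 0], [-0.1, 0, -0.1], [-0.1, 0, -0.25], [-0.1, 0.05, -0.4], [-0.05, 0.15, -0.5], [0.06, 0.25, -0.5], [0.18, 0.3, -0.5], [0.25, 0.3, -0.5]], "yaw": [0, 0, -0.04, -0.085, -0.13, -0.175, -0.22, -0.265]}}

```text
time_s: 5.85
ee_pos: [0.6125, 0.0184, 0.2571]
ee_rot: [-2.062, -2.37, -0.001]
force: [-1.4, -0.2, -0.3]
gripper_width: 0.0882
finger_force: 0.0
```

Run:
```python
from h import *
print(here(),goto((0,112),.25,270),get_obs()["joint_positions"].round(2))
```

```text
(array([  7.9, 113.4]), np.float64(0.2571), np.float64(228.04)) (array([0.021 , 0.0163, 0.0237]), np.float64(-0.2331)) [-0.16  0.49  1.09  0.    1.56 -0.3 ]
```

{"name": "carry_out", "arguments": {"fingers": [1, 1, 1, 1, 1, 1, 1], "offset": [[0.02, 0.016, 0.02], [0.02, 0.016, 0.02], [0.02, 0.016, 0.02], [0.02, 0.016, 0.02], [0.02, 0.016, 0.02], [0.02, 0.016, 0.02], [0.02, 0.016, 0.02]], "yaw": [-0.045, -0.09, -0.135, -0.18, -0.225, -0.233, -0.233]}}

```text
time_s: 6.55
ee_pos: [0.6142, 0.0244, 0.2518]
ee_rot: [-1.09, -2.947, -0.001]
force: [-0.2, 0.6, -0.6]
gripper_width: 0.088
finger_force: 0.0
```

Run:
```python
from h import *
c=camera("wrist");save(c,"w4")
print(here(),goto((0,112),.106,270))
M=[(-.02,-.02),(-.02,.02),(.02,-.02),(.02,.02)]
a=BIG[1];R2=np.array([[np.cos(a),-np.sin(a)],[np.sin(a),np.cos(a)]])
W=BIG[0]+(np.array(M)+[0,.018])@R2.T
u=proj(c,np.c_[W,np.full(4,.134)]);print(u.round())
print(midclose(c,u,M,14))
L=[(.055,-.042),(-.055,-.042)];W=BIG[0]+np.array(L)@R2.T;u=proj(c,np.c_[W,np.full(2,.072)]);print(u.round())
```

```text
(array([  2.2, 110.9]), np.float64(0.2518), np.float64(269.48)) (array([-0.0036,  0.0072,  0.4861]), np.float64(-0.0029))
[[347.  48.]
 [346. 105.]
 [293.  49.]
 [295. 105.]]
((array([0.54402171, 0.08612287]), np.float64(-2.2651513625696236), array([[ 1.49141620e-04,  3.66418604e-04],
       [ 2.46784619e-04,  1.00347196e-04],
       [-3.16558213e-04, -2.34271208e-04],
       [-7.93680256e-05, -2.32494592e-04]])), (array([ 0.18619776, 17.44184426]), np.float64(0.3163869664528518)), [[347.0, 47.3], [346.1, 104.1], [292.0, 48.2], [294.1, 104.8]])
[[258.  11.]
 [381.  10.]]
```

View pics/w4.png

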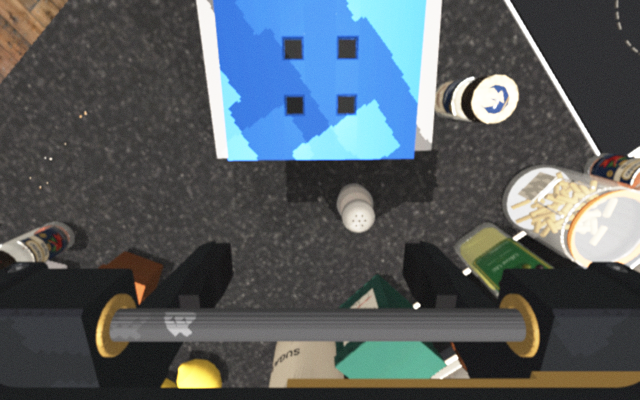

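Wrist view: blue lid recesses at (292..347, 48..104), the shaker at (355,208) standing between the finger lines, and the green box at (390,330) low in frame. I'm checking that box's clearance.

Run:
```python
from h import *
c=dict(np.load("w1.npz"));a=BIG[1];R2=np.array([[np.cos(a),-np.sin(a)],[np.sin(a),np.cos(a)]])
for uv in((500,157),(530,108),(576,214)):
    for z in(0,.1,.15):print(uv,z,((onz(c,uv,z)[0,:2]-BIG[0])@R2*1000).round(),onz(c,uv,z)[0].round(3))
print(goto((0,108),.106,270),goto((0,88),.106,270))
```

```text
(500, 157) 0 [-73. 276.] [ 0.789 -0.024  0.   ]
(500, 157) 0.1 [-90. 218.] [0.755 0.026 0.1  ]
(500, 157) 0.15 [-98. 188.] [0.738 0.051 0.15 ]
(530, 108) 0 [-147.  306.] [0.86  0.012 0.   ]
(530, 108) 0.1 [-148.  242.] [0.811 0.055 0.1  ]
(530, 108) 0.15 [-148.  210.] [0.787 0.076 0.15 ]
(576, 214) 0 [ 18. 418.] [ 0.839 -0.185  0.   ]
(576, 214) 0.1 [-17. 330.] [ 0.794 -0.102  0.1  ]
(576, 214) 0.15 [-34. 287.] [ 0.772 -0.061  0.15 ]
(array([0.0097, 0.0071, 0.4861]), np.float64(-0.0029)) (array([0.0764, 0.0065, 0.4861]), np.float64(-0.0029))
```

{"name": "carry_out", "arguments": {"fingers": [1, 1, 1, 1, 1, 1, 1], "offset": [[0.01, 0.007, 0.12], [0.01, 0.007, 0.26], [0.01, 0.007, 0.4], [0.01, 0.007, 0.486], [0.025, 0.007, 0.486], [0.045, 0.007, 0.486], [0.065, 0.007, 0.486]], "yaw": [-0.003, -0.003, -0.003, -0.003, -0.003, -0.003, -0.003]}}

```text
time_s: 7.3
ee_pos: [0.6011, 0.0388, 0.108]
ee_rot: [1.072, 2.95, 0.001]
force: [0.3, 0.1, 1.2]
gripper_width: 0.0884
finger_force: 0.0
```

```bash
cat > look.py <<'E'
from h import *
import sys
def look(save_as=None,z=.134,x0=0,y0=18):
    c=camera("wrist")
    if save_as: save(c,save_as)
    M=[(-.02,-.02),(-.02,.02),(.02,-.02),(.02,.02)];a=BIG[1];R2=np.array([[np.cos(a),-np.sin(a)],[np.sin(a),np.cos(a)]])
    u=proj(c,np.c_[BIG[0]+(np.array(M)+np.array([x0,y0])/1000)@R2.T,np.full(4,z)])
    k=[i for i in range(4) if 32<u[i,1]<368 and 32<u[i,0]<608]
    b=[blob(c,u[i],30) for i in k];m=fitpose(onz(c,b,z),[M[i] for i in k])
    print("mid",rel(BIG,m),k,np.linalg.norm(b[0]-b[1]),np.round(b,1).tolist());print("tool",here(),get_obs()["force"].round(1))
E
python3 - <<'E'
from look import *
look()
E
```

```text
mid (array([ 0.38561897, 17.28942027]), np.float64(-0.3089757887708172)) [0, 1, 2, 3] 122.22427243192797 [[382.4, 40.9], [369.9, 162.5], [256.3, 41.7], [261.8, 164.6]]
tool (array([-0.4, 90.7]), np.float64(0.108), np.float64(270.19)) [-0.   0.2 -0.3]
```

{"name": "carry_out", "arguments": {"fingers": [1, 1, 1, 1, 1], "offset": [[0.01, 0, 0], [0.02, 0, 0], [0.03, 0, 0], [0.04, 0, 0], [0.045, 0, 0]], "yaw": [0, 0, 0, 0, 0]}}

```text
time_s: 7.85
ee_pos: [0.5918, 0.0465, 0.1076]
ee_rot: [1.071, 2.948, 0.001]
force: [4.3, -3.8, 3.7]
gripper_width: 0.0881
finger_force: 2.9
```

Run:
```python
from look import *
look(y0=5)
```

```text
mid (array([0.28209641, 7.7344624 ]), np.float64(-0.013129647894947735)) [0, 1, 2, 3] 123.10707347184929 [[382.3, 48.4], [372.1, 171.1], [256.2, 48.8], [262.5, 172.6]]
tool (array([-0.3, 79.3]), np.float64(0.1076), np.float64(270.15)) [ 4.8 -3.   3.7]
```

{"name": "carry_out", "arguments": {"fingers": [1, 1, 1], "offset": [[0.008, 0, 0], [0.014, 0, 0], [0.014, 0, 0]], "yaw": [0, 0, 0]}}

```text
time_s: 8.2
ee_pos: [0.5874, 0.0497, 0.1066]
ee_rot: [1.072, 2.952, 0.0]
force: [2.5, -0.5, 1.8]
gripper_width: 0.0877
finger_force: 1.4
```

Run:
```python
from look import *
look(y0=4)
```

```text
mid (array([0.26334433, 2.39607894]), np.float64(-0.16798908937580226)) [0, 1, 2, 3] 117.17333559751256 [[381.4, 51.8], [369.9, 168.4], [260.4, 52.7], [265.7, 170.2]]
tool (array([ 0.1, 74.1]), np.float64(0.1065), np.float64(270.19)) [ 2.6 -2.2  1.7]
```

{"name": "carry_out", "arguments": {"fingers": [1, 1, 1, 1, 1, 1], "offset": [[-0.05, 0, 0], [-0.09, 0, -0.1], [-0.09, 0, -0.25], [-0.09, 0, -0.4], [-0.09, 0, -0.55], [-0.09, 0, -0.67]], "yaw": [0, 0, 0, 0, 0, 0]}}

```text
time_s: 8.85
ee_pos: [0.6072, 0.0329, 0.3094]
ee_rot: [-1.071, -2.953, -0.001]
force: [0.8, 0.8, 0.6]
gripper_width: 0.0879
finger_force: 0.0
```

Run:
```python
from look import *
c=camera("wrist");save(c,"w5")
M=[(-.02,-.02),(-.02,.02),(.02,-.02),(.02,.02)];a=BIG[1];R2=np.array([[np.cos(a),-np.sin(a)],[np.sin(a),np.cos(a)]])
u=proj(c,np.c_[BIG[0]+np.array(M)@R2.T,np.full(4,.129)]);b=[blob(c,x,12) for x in u]
for z in(.134,.129):
    m=fitpose(onz(c,b,z),M);print(z,m[0],rel(BIG,m),(m[2]*1000).round(2).tolist())
im=c["frame"].copy()
for q,hx,hy,z in((BIG,.107,.084,.074),(m,.075,.062,.131)):
    R2=np.array([[np.cos(q[1]),-np.sin(q[1])],[np.sin(q[1]),np.cos(q[1])]])
    C=np.array([(hx,hy),(hx,-hy),(-hx,-hy),(-hx,hy)])@R2.T+q[0]
    cv2.polylines(im,[np.round(proj(c,np.c_[C,np.full(4,z)])*16).astype(int)],True,(255,0,0),1,cv2.LINE_AA,4)
cv2.imwrite("pics/w5o.png",cv2.resize(im[0:200,180:480,::-1],(800,533),interpolation=cv2.INTER_CUBIC))
t=camera("top")
print(here(),get_obs()["joint_positions"].round(2))
m=hsvmask(t,(60,100,60),(85,255,255));n,l,s,ce=cv2.connectedComponentsWithStats(m.astype(np.uint8));print(s[1:].tolist(),ce[1:])
for n in("spice_black","spice_red"):
    for r in trace(t,n)[:2]:print(n,r["p"],onz(t,r["centre"],.08))
```

```text
0.134 [0.53290288 0.09555418] (array([0.1338874 , 2.86188532]), np.float64(0.15090769165165432)) [[0.09, -0.15], [-0.21, 0.05], [0.26, -0.11], [-0.14, 0.22]]
0.129 [0.53265137 0.09578344] (array([0.12052429, 2.52183166]), np.float64(0.15090769165165432)) [[0.05, 0.29], [0.23, 0.09], [-0.18, -0.15], [-0.1, -0.23]]
(array([ -0.4, 101. ]), np.float64(0.3119), np.float64(270.22)) [-0.14  0.45  0.99  0.    1.69 -1.02]
[[257, 77, 34, 33, 622], [288, 84, 1, 1, 1], [274, 87, 1, 1, 1], [366, 196, 27, 28, 428], [376, 237, 16, 17, 193]] [[273.54983923  92.56270096]
 [288.          84.        ]
 [274.          87.        ]
 [378.88551402 209.59579439]
 [383.08290155 244.80829016]]
spice_black 0.51 [[ 0.52762244 -0.40110155  0.08      ]]
spice_red 0.65 [[ 0.46016763 -0.30218131  0.08      ]]
```

View pics/w5o.png

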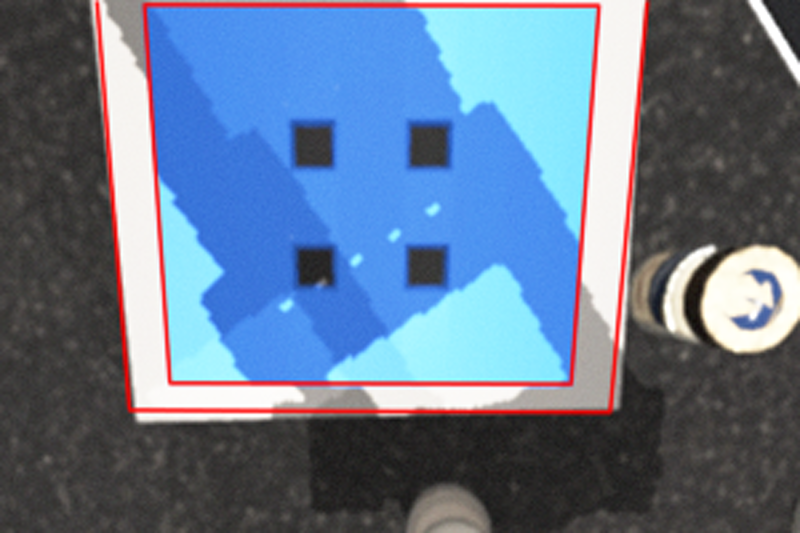

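The overlay matches a dropped blue tub: lid outline fits at z = 131 mm, recesses level and square. Now on to the small tub.

```bash
cat >> h.py <<'E'
SM=(np.array([.4898,-.3564]),np.radians(122.6))
E
python3 - <<'E'
from h import *
print(goto((50,0),.3,0,SM))
E
```

```text
(array([-0.3723, -1.1967,  0.022 ]), np.float64(0.0973))
```

{"name": "carry_out", "arguments": {"fingers": [1, 1, 1, 1, 1, 1, 1, 1], "offset": [[-0.04, -0.14, 0], [-0.09, -0.28, 0], [-0.13, -0.42, 0], [-0.17, -0.56, 0], [-0.22, -0.7, 0.01], [-0.26, -0.84, 0.02], [-0.31, -0.98, 0.02], [-0.31, -0.98, 0.02]], "yaw": [0.02, 0.04, 0.06, 0.08, 0.097, 0.097, 0.097, 0.097]}}

```text
time_s: 9.85
ee_pos: [0.4885, -0.2562, 0.2985]
ee_rot: [-1.513, -2.748, -0.0]
force: [0.6, 0.7, 0.5]
gripper_width: 0.0882
finger_force: 0.0
```

Run:
```python
from h import *
c=camera("wrist");save(c,"w6")
m=hsvmask(c,(60,120,60),(85,255,255));n,l,s,ce=cv2.connectedComponentsWithStats(m.astype(np.uint8))
for i in range(1,n):
    if s[i,4]>200: print("green",s[i],rectfit(c,l==i,.06))
print(here(SM),goto((50,0),.3,0,SM))
```

```text
(array([ 86.5, -54.8]), np.float64(0.2989), np.float64(359.82)) (array([-0.1221, -0.1822, -0.004 ]), np.float64(-0.001))
```

View pics/w6.png

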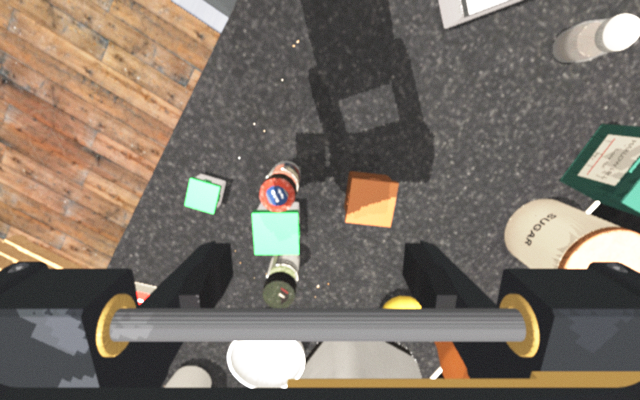

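Wrist view: target tub lid at (276,232), red jar cap (278,192) and black cap (280,290) fore and aft of it. The side faces are free, with the decoys at (204,195) and (371,200). I'll centre over it and remeasure.

{"name": "carry_out", "arguments": {"fingers": [1, 1, 1, 1], "offset": [[-0.06, -0.09, 0.05], [-0.12, -0.18, 0.1], [-0.12, -0.18, 0.1], [-0.12, -0.18, 0.1]], "yaw": [0, 0, 0, 0]}}

```text
time_s: 10.3
ee_pos: [0.4648, -0.3109, 0.2701]
ee_rot: [-1.506, -2.754, -0.002]
force: [-0.1, 1.0, 0.5]
gripper_width: 0.088
finger_force: 0.0
```

Run:
```python
from h import *
c=camera("wrist");save(c,"w7")
m=hsvmask(c,(55,60,60),(90,255,255));n,l,s,ce=cv2.connectedComponentsWithStats(m.astype(np.uint8))
for i in range(1,n):
    if s[i,4]>150: print("green",s[i],rectfit(c,l==i,.06))
print(here(SM))
for t in("spice_black","spice_red"):
    for r in trace(c,t)[:1]:print(t,r["p"],r["centre"])
cv2.imwrite("pics/w7c.png",cv2.resize(c["frame"][90:310,200:440,::-1],(654,600),interpolation=cv2.INTER_CUBIC))
```

```text
green [618 134  22  40 455] ((745.6749877929688, -110.23894500732422), (22.370807647705078, 45.117313385009766), 49.44088363647461)
green [211 153  41  43 196] ((384.24261474609375, -366.19781494140625), (40.777217864990234, 41.312801361083984), 14.97793197631836)
green [286 189  54  52 749] ((487.7004699707031, -357.7926025390625), (61.28679656982422, 63.67041778564453), 32.72342300415039)
(array([51.8, -3.8]), np.float64(0.2708), np.float64(0.1))
spice_black 0.77 [318.1, 268.7]
spice_red 0.95 [321.3, 162.4]
```

View pics/w7c.png

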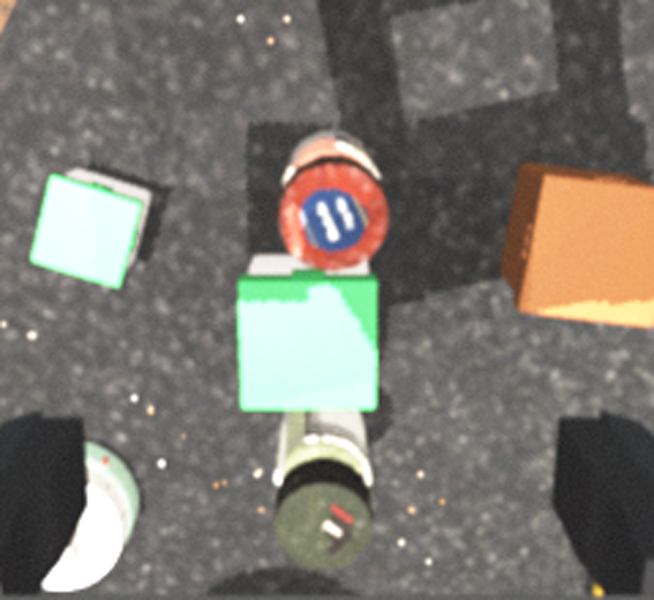

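Crop: tub lid spans (238–378, 278–410), jars clear fore and aft, both finger lanes free. Descend.

```bash
cat >> h.py <<'E'
SM=(np.array([.4887,-.3586]),np.radians(122.7))
E
python3 - <<'E'
from h import *
print(here(SM),goto((0,0),.13,0,SM),goto((0,0),.0545,0,SM))
E
```

```text
(array([52.9, -6.1]), np.float64(0.2714), np.float64(0.04)) (array([-0.1763, -0.0206,  0.4715]), np.float64(0.0002)) (array([-0.1762, -0.0207,  0.7231]), np.float64(0.0002))
```

{"name": "carry_out", "arguments": {"fingers": [0.75, 0.75, 0.75, 0.75, 0.75, 0.75], "offset": [[-0.1, -0.02, 0.1], [-0.176, -0.021, 0.2], [-0.176, -0.021, 0.3], [-0.176, -0.021, 0.4], [-0.176, -0.021, 0.45], [-0.176, -0.021, 0.45]], "yaw": [0, 0, 0, 0, 0, 0]}}

```text
time_s: 11.05
ee_pos: [0.4877, -0.3585, 0.1343]
ee_rot: [-1.504, -2.754, -0.002]
force: [0.5, 0.7, 0.4]
gripper_width: 0.0773
finger_force: 0.0
```

Run:
```python
from h import *
c=camera("wrist");save(c,"w8")
m=hsvmask(c,(55,60,60),(90,255,255));n,l,s,ce=cv2.connectedComponentsWithStats(m.astype(np.uint8))
for i in range(1,n):
    if s[i,4]>600: 
        r=rectfit(c,l==i,.06);print("green",s[i],r); w=np.array(r[0])/1000-SM[0];a=SM[1];print((w@np.array([[np.cos(a),-np.sin(a)],[np.sin(a),np.cos(a)]])*1000).round(1))
print(here(SM),goto((0,0),.0545,0,SM))
cv2.imwrite("pics/w8.png",c["frame"][:,:,::-1])
```

```text
green [ 275  168   87   84 6802] ((487.8010559082031, -357.595458984375), (60.30250549316406, 62.804832458496094), 32.79996871948242)
[1.3 0.2]
(array([-0.2,  0.7]), np.float64(0.136), np.float64(0.0)) (array([0.0003, 0.0025, 0.2717]), np.float64(-0.0))
```

View pics/w8.png

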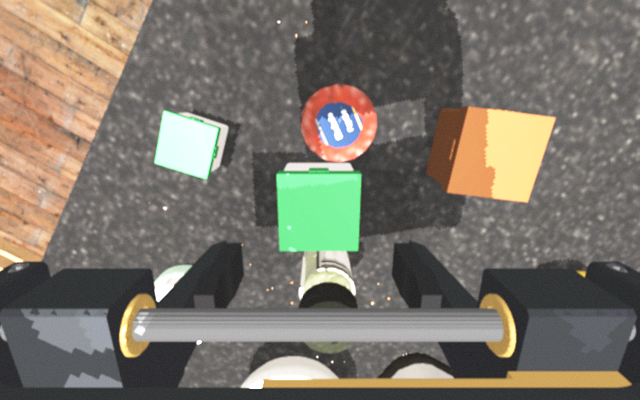

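Wrist view: lid at (318,210), centred between the open fingers, square to the tool, jars at (340,122) and (328,315). Descend and grip.

{"name": "carry_out", "arguments": {"fingers": [0.75, 0.75, 0.75, 0.75, 0.75], "offset": [[0, 0.002, 0.1], [0, 0.002, 0.19], [0, 0.002, 0.25], [0, 0.002, 0.27], [0, 0.002, 0.27]], "yaw": [0, 0, 0, 0, 0]}}

```text
time_s: 11.6
ee_pos: [0.4887, -0.3597, 0.0558]
ee_rot: [1.507, 2.756, -0.0]
force: [-0.1, 0.2, 0.5]
gripper_width: 0.0771
finger_force: 0.0
```

{"name": "carry_out", "arguments": {"fingers": [0.3, 0.2, 0.1, 0.1, 0.1, 0.1], "offset": [[0, 0, 0], [0, 0, 0], [0, 0, 0], [0, 0, 0], [0, 0, 0], [0, 0, 0]], "yaw": [0, 0, 0, 0, 0, 0], "newtons": 18}}

```text
time_s: 12.2
ee_pos: [0.4886, -0.36, 0.0562]
ee_rot: [1.507, 2.754, -0.001]
force: [-0.7, 1.3, 6.2]
gripper_width: 0.0579
finger_force: 18.0
```

{"name": "carry_out", "arguments": {"fingers": [0.1, 0.1, 0.1, 0.1, 0.1, 0.1, 0.1, 0.1], "offset": [[0, 0, -0.02], [0, 0, -0.06], [0, 0, -0.14], [0, 0, -0.24], [0, 0, -0.36], [0, 0, -0.5], [0, 0, -0.65], [0, 0, -0.7]], "yaw": [0, 0, 0, 0, 0, 0, 0, 0]}}

```text
time_s: 13.0
ee_pos: [0.4886, -0.3601, 0.2709]
ee_rot: [1.504, 2.75, -0.004]
force: [-0.4, -0.3, -1.9]
gripper_width: 0.0576
finger_force: 18.0
```

```bash
cat >> h.py <<'E'
MID=(np.array([.53265,.0958]),np.radians(-130.0))
E
python3 - <<'E'
from h import *
c=camera("wrist")
p,R=tool()
m=hsvmask(c,(50,60,40),(90,255,255));n,l,s,ce=cv2.connectedComponentsWithStats(m.astype(np.uint8))
for i in range(1,n):
    if s[i,4]>600:
        r=rectfit(c,l==i,p[2]+.004);print("green",s[i],r);w=np.array(r[0])/1000-p[:2];print("in tool xy mm",(R[:2,:2].T@w*1000).round(1))
print(np.degrees(np.arctan2(R[1,0],R[0,0])),get_obs()["gripper_width"],get_obs()["force"])
print(here(MID),goto((0,0),.26,270,MID))
E
```

```text
green [  252   195   131   114 13689] ((485.0958251953125, -354.8921813964844), (59.69342803955078, 59.26191711425781), 32.68081283569336)
in tool xy mm [ 6.4 -0.1]
122.6325135145396 0.05774273129078044 [ 0.40600672  0.0150556  -0.67437666]
(array([377.6, 259.5]), np.float64(0.2712), np.float64(252.63)) (array([1.2014, 0.9431, 0.0285]), np.float64(-0.0965))
```

Run:
```python
from h import *
c=camera("wrist");p,R=tool()
X=onz(c,[(317,195),(252,250),(383,250)],p[2]-.008);print((R[:2,:2].T@(X[:,:2]-p[:2]).T*1000).round(1))
h=cv2.cvtColor(c["frame"],cv2.COLOR_RGB2HSV);print(h[188:226:2,317].tolist())
print(h[296:316:2,317].tolist())
X=onz(c,[(317,v) for v in range(195,225,3)],p[2]+.004);print((R[:2,:2].T@(X[:,:2]-p[:2]).T*1000)[0].round(1))
```

```text
[[ 30.8   0.7   0.7]
 [ -0.2 -34.2  34.4]]
[[13, 10, 237], [15, 9, 237], [7, 10, 239], [45, 22, 206], [68, 150, 141], [68, 152, 139], [67, 151, 157], [68, 145, 234], [67, 150, 160], [66, 150, 143], [68, 144, 236], [71, 121, 250], [70, 120, 250], [69, 126, 245], [68, 136, 240], [68, 134, 240], [68, 131, 240], [68, 138, 239], [68, 133, 240]]
[[68, 141, 237], [68, 143, 236], [68, 138, 238], [68, 141, 237], [68, 140, 237], [68, 143, 236], [66, 113, 169], [0, 5, 96], [110, 7, 113], [0, 0, 127]]
[34.5 33.1 31.6 30.2 28.7 27.3 25.8 24.3 22.8 21.3]
```

Run:
```python
from h import *
print(goto((0,60),.27,270,MID))
```

```text
(array([ 1.009 ,  1.0031, -0.0103]), np.float64(-0.0965))
```

{"name": "carry_out", "arguments": {"fingers": [0.1, 0.1, 0.1, 0.1, 0.1, 0.1, 0.1, 0.1], "offset": [[0.05, 0.05, 0], [0.15, 0.15, 0], [0.25, 0.25, 0], [0.36, 0.36, 0], [0.47, 0.47, 0], [0.58, 0.58, 0], [0.68, 0.68, 0], [0.75, 0.75, 0]], "yaw": [0, -0.01, -0.03, -0.05, -0.07, -0.09, -0.0965, -0.0965]}}

```text
time_s: 13.9
ee_pos: [0.5555, -0.045, 0.2635]
ee_rot: [-1.069, -2.95, -0.001]
force: [0.5, -1.5, -2.1]
gripper_width: 0.058
finger_force: 18.0
```

Run:
```python
from h import *
print(here(MID),goto((0,60),.27,270,MID),get_obs()["gripper_width"],get_obs()["time_s"])
```

```text
(array([ 93.2, 108. ]), np.float64(0.2635), np.float64(270.16)) (array([ 0.1593,  0.3111, -0.0214]), np.float64(0.0009)) 0.05801303458936642 13.9
```

{"name": "carry_out", "arguments": {"fingers": [0.1, 0.1, 0.1, 0.1, 0.1], "offset": [[0.05, 0.1, -0.02], [0.1, 0.2, -0.02], [0.15, 0.29, -0.02], [0.16, 0.311, -0.02], [0.16, 0.311, -0.02]], "yaw": [0, 0, 0, 0, 0]}}

```text
time_s: 14.4
ee_pos: [0.5788, 0.0548, 0.2697]
ee_rot: [-1.07, -2.951, 0.001]
force: [-0.3, 0.4, -1.6]
gripper_width: 0.0576
finger_force: 18.0
```

Run:
```python
from h import *
c=camera("wrist");print(here(MID))
M=[(-.02,-.02),(-.02,.02),(.02,-.02),(.02,.02)];a=MID[1];R2=np.array([[np.cos(a),-np.sin(a)],[np.sin(a),np.cos(a)]])
u=proj(c,np.c_[MID[0]+np.array(M)@R2.T,np.full(4,.129)]);b=[blob(c,x,12) for x in u];print(u.round(1).tolist(),np.round(b,1).tolist())
m=fitpose(onz(c,b,.129),M);print(m[0],rel(MID,m),(m[2]*1000).round(2).tolist())
save(c,"w9")
p,R=tool()
g=hsvmask(c,(50,60,40),(90,255,255));n,l,s,ce=cv2.connectedComponentsWithStats(g.astype(np.uint8));print(s[1:][s[1:,4]>600])
print(goto((0,.7),.2,270,MID))
```

```text
(array([ 2.5, 62.5]), np.float64(0.27), np.float64(270.05))
[[344.6, 94.2], [343.3, 142.2], [297.0, 94.1], [297.7, 142.1]] [[344.8, 94.4], [343.5, 143.4], [296.6, 94.8], [297.4, 142.2]]
[0.53300013 0.09542683] (array([0.06080871, 0.50808324]), np.float64(-0.15250924422488404)) [[-0.14, 0.42], [0.58, -0.1], [-0.1, -0.39], [-0.34, 0.06]]
[[  252   195   132   114 13743]
 [  331   342    95    37  2741]]
(array([0.2057, 0.0089, 0.2337]), np.float64(0.0003))
```

{"name": "carry_out", "arguments": {"fingers": [0.1, 0.1, 0.1, 0.1, 0.1, 0.1, 0.1], "offset": [[0.08, 0.009, 0], [0.16, 0.009, 0.03], [0.205, 0.009, 0.08], [0.205, 0.009, 0.15], [0.205, 0.009, 0.21], [0.205, 0.009, 0.233], [0.205, 0.009, 0.233]], "yaw": [0, 0, 0, 0, 0, 0, 0]}}

```text
time_s: 15.15
ee_pos: [0.5338, 0.0942, 0.2004]
ee_rot: [-1.076, -2.95, 0.001]
force: [-0.2, 0.0, -2.0]
gripper_width: 0.0578
finger_force: 18.0
```

Run:
```python
from h import *
print(here(MID),goto((0,.9),.184,270,MID),get_obs()["force"])
```

```text
(array([0.5, 1.9]), np.float64(0.2004), np.float64(269.93)) (array([0.0032, 0.0017, 0.0548]), np.float64(-0.0004)) [-0.24098818  0.03757461 -1.96826283]
```

{"name": "carry_out", "arguments": {"fingers": [0.1, 0.1, 0.1, 0.1, 0.1], "offset": [[0.003, 0.002, 0.015], [0.003, 0.002, 0.03], [0.003, 0.002, 0.04], [0.003, 0.002, 0.048], [0.003, 0.002, 0.048]], "yaw": [0, 0, 0, 0, 0]}}

```text
time_s: 15.65
ee_pos: [0.5338, 0.0961, 0.1865]
ee_rot: [-1.074, -2.952, 0.0]
force: [0.3, -0.8, -2.0]
gripper_width: 0.0577
finger_force: 18.0
```

Run:
```python
from h import *
print(here(MID),goto((0,.9),.182,270,MID),get_obs()["force"])
```

```text
(array([-1. ,  0.7]), np.float64(0.1865), np.float64(270.0)) (array([-0.0007, -0.0032,  0.0151]), np.float64(0.0)) [ 0.34887978 -0.75721369 -1.99359555]
```

{"name": "carry_out", "arguments": {"fingers": [0.1, 0.1, 0.1, 0.1], "offset": [[-0.001, -0.003, 0.003], [-0.001, -0.003, 0.006], [-0.001, -0.003, 0.009], [-0.001, -0.003, 0.009]], "yaw": [0, 0, 0, 0]}}

```text
time_s: 16.05
ee_pos: [0.5335, 0.0952, 0.184]
ee_rot: [-1.074, -2.952, 0.0]
force: [-0.4, 0.6, -2.3]
gripper_width: 0.0578
finger_force: 18.0
```

{"name": "carry_out", "arguments": {"fingers": [0.1, 0.1, 0.1, 0.1], "offset": [[0, 0, 0.002], [0, 0, 0.004], [0, 0, 0.006], [0, 0, 0.006]], "yaw": [0, 0, 0, 0]}}

```text
time_s: 16.45
ee_pos: [0.5335, 0.0952, 0.1823]
ee_rot: [1.074, 2.952, 0.0]
force: [-0.0, -0.3, -1.5]
gripper_width: 0.0575
finger_force: 18.0
```

{"name": "carry_out", "arguments": {"fingers": [0.1, 0.1, 0.1], "offset": [[0, 0, 0.002], [0, 0, 0.004], [0, 0, 0.004]], "yaw": [0, 0, 0]}}

```text
time_s: 16.75
ee_pos: [0.5336, 0.0952, 0.1821]
ee_rot: [1.074, 2.951, 0.0]
force: [-2.0, 0.3, 6.7]
gripper_width: 0.058
finger_force: 18.0
```

Contact came at the predicted seated height (TCP 0.182), so I'll release.

{"name": "carry_out", "arguments": {"fingers": [0.35, 0.4, 0.5, 0.6, 0.6], "offset": [[0, 0, -0.002], [0, 0, -0.002], [0, 0, -0.002], [0, 0, -0.002], [0, 0, -0.002]], "yaw": [0, 0, 0, 0, 0]}}

```text
time_s: 17.25
ee_pos: [0.5335, 0.0952, 0.1816]
ee_rot: [-1.075, -2.952, 0.0]
force: [0.6, 0.2, -0.1]
gripper_width: 0.0705
finger_force: 0.0
```

{"name": "carry_out", "arguments": {"fingers": [0.6, 0.6, 0.6, 0.6, 0.6, 0.6, 0.6, 0.6], "offset": [[0, 0, -0.03], [0, 0, -0.1], [0, 0, -0.2], [0, 0, -0.32], [-0.1, 0, -0.4], [-0.2, 0, -0.4], [-0.25, 0, -0.4], [-0.25, 0, -0.4]], "yaw": [0, 0, 0, 0, 0, 0, 0, 0]}}

```text
time_s: 18.05
ee_pos: [0.5918, 0.0458, 0.3016]
ee_rot: [1.077, 2.951, -0.0]
force: [0.2, -0.8, 0.2]
gripper_width: 0.0705
finger_force: 0.0
```

Run:
```python
from h import *
c=camera("wrist");save(c,"w10");print(here(MID))
m=hsvmask(c,(50,60,40),(90,255,255));n,l,s,ce=cv2.connectedComponentsWithStats(m.astype(np.uint8))
a=MID[1];R2=np.array([[np.cos(a),-np.sin(a)],[np.sin(a),np.cos(a)]])
for i in range(1,n):
    if s[i,4]>300:
        r=rectfit(c,l==i,.186);print(s[i],r,((np.array(r[0])/1000-MID[0])@R2*1000).round(1))
b=hsvmask(c,(95,90,60),(125,255,255));r=rectfit(c,b,.131);print("blue",r,((np.array(r[0])/1000-MID[0])@R2*1000).round(1))
t=camera("top")
for n,z,w in(("spice_black",.08,0),("spice_red",.08,0),("spice_blue",.06,0),("salt_shaker",.06,0),("kitchen_timer",.06,0),("dip_bowl",.06,0)):
    q=trace(t,n)[:1]
    if q:print(n,round(q[0]["p"],2),onz(t,q[0]["centre"],z)[0].round(3))
```

```text
(array([ 0.1, 76.2]), np.float64(0.3017), np.float64(269.95))
[ 280   58   78   80 5989] ((532.6487426757812, 95.69882202148438), (58.47602844238281, 57.72663497924805), 49.93801498413086) [0.1 0.1]
[453 248  51  38 771] ((735.4989624023438, 112.89837646484375), (32.5797004699707, 33.92933654785156), 0.016736727207899094) [-143.5  144.4]
[331 275  69  33 837] ((691.2974853515625, 20.029958724975586), (64.2114486694336, 34.206871032714844), 50.008995056152344) [-43.9 170.2]
[ 330  341   96   38 2849] ((761.5711059570312, -19.571414947509766), (94.67473602294922, 46.17793273925781), 50.02191162109375) [-58.8 249.5]
blue ((533.3663330078125, 95.50701141357422), (150.3385772705078, 125.04873657226562), 50.44246292114258) [-0.2  0.7]
spice_black 0.5 [ 0.518 -0.402  0.08 ]
spice_red 0.69 [ 0.457 -0.29   0.08 ]
spice_blue 0.48 [0.523 0.084 0.06 ]
salt_shaker 0.62 [0.671 0.027 0.06 ]
kitchen_timer 0.95 [ 0.44  -0.497  0.06 ]
dip_bowl 0.64 [ 0.583 -0.547  0.06 ]
```

Run:
```python
from h import *
t=camera("top")["frame"][:,:,::-1];o=cv2.imread("pics/top0.png")
d=(cv2.absdiff(cv2.blur(t,(3,3)),cv2.blur(o,(3,3))).max(2)>50).astype(np.uint8)
n,l,s,ce=cv2.connectedComponentsWithStats(d)
print([(x.tolist(),k.round().tolist()) for x,k in zip(s[1:],ce[1:]) if x[4]>15])
# jar patch registration
for nm,(u,v) in dict(red=(361,219),black=(397,197),timer=(429,225),little=(383,245),brown=(345,183)).items():
    P=o[v-11:v+12,u-11:u+12];S=t[v-17:v+18,u-17:u+18];r=cv2.matchTemplate(S,P,cv2.TM_CCOEFF_NORMED);_,m,_,k=cv2.minMaxLoc(r);print(nm,round(m,3),(k[0]-6,k[1]-6))
print(here(BIG))
```

```text
[([119, 115, 147, 232, 16570], [179.0, 227.0]), ([241, 142, 10, 13, 99], [245.0, 148.0]), ([186, 149, 6, 7, 20], [188.0, 151.0]), ([164, 168, 3, 35, 98], [165.0, 185.0]), ([365, 196, 29, 28, 492], [379.0, 210.0]), ([132, 274, 11, 3, 18], [136.0, 275.0]), ([6, 309, 17, 9, 107], [14.0, 313.0]), ([0, 317, 51, 83, 2430], [19.0, 365.0]), ([32, 327, 28, 13, 243], [47.0, 333.0]), ([260, 337, 25, 11, 169], [271.0, 342.0]), ([208, 340, 39, 51, 1138], [223.0, 360.0]), ([69, 344, 117, 56, 4774], [131.0, 376.0]), ([41, 356, 40, 44, 1195], [59.0, 378.0]), ([195, 358, 6, 32, 96], [198.0, 372.0]), ([247, 359, 37, 33, 434], [263.0, 374.0]), ([288, 358, 6, 14, 60], [291.0, 365.0]), ([39, 368, 2, 14, 16], [39.0, 374.0]), ([201, 369, 9, 31, 202], [205.0, 386.0]), ([285, 380, 11, 20, 146], [291.0, 391.0]), ([221, 387, 9, 13, 36], [225.0, 395.0]), ([194, 394, 5, 6, 21], [196.0, 397.0])]
red 0.659 (0, 0)
black 0.526 (0, 0)
timer 0.988 (0, 0)
little 0.995 (0, 0)
brown 0.997 (0, 0)
(array([-0.2, 78.1]), np.float64(0.3019), np.float64(270.13))
```

{"name": "carry_out", "arguments": {"fingers": [0.6, 0.6, 0.6, 0.6, 0.6, 0.6, 0.6], "offset": [[-0.05, -0.1, -0.1], [-0.07, -0.22, -0.15], [-0.07, -0.36, -0.15], [-0.07, -0.5, -0.15], [-0.07, -0.65, -0.15], [-0.07, -0.8, -0.15], [-0.07, -0.8, -0.15]], "yaw": [0, 0, 0, 0, 0, 0, 0]}}

```text
time_s: 19.2
ee_pos: [0.4504, -0.1531, 0.3471]
ee_rot: [1.082, 2.949, -0.002]
force: [1.7, -0.3, -0.4]
gripper_width: 0.0703
finger_force: 0.0
```

Run:
```python
from h import *
c=camera("top");t=c["frame"][:,:,::-1];o=cv2.imread("pics/top0.png")
for nm,(u,v) in dict(shaker=(248,149),blue=(190,154)).items():
    P=o[v-9:v+10,u-9:u+10];S=t[v-17:v+18,u-17:u+18];r=cv2.matchTemplate(S,P,cv2.TM_CCOEFF_NORMED);_,m,_,k=cv2.minMaxLoc(r);print(nm,round(m,3),(k[0]-8,k[1]-8))
    for n in("w",):
        for im in(o,t):
            g=im[v-12:v+13,u-12:u+13].min(2);print("bright centroid",(g>150).sum(),np.argwhere(g>150).mean(0))
for n in("salt_shaker","spice_blue","mid_tub","big_tub"):
    for q in trace(c,n)[:1]:print(n,q["p"],q["centre"])
# grey-lid outer corners before/after: white/grey edge rows
d=(cv2.absdiff(cv2.blur(t,(3,3)),cv2.blur(o,(3,3))).max(2)>50).astype(np.uint8)[130:260,160:290]
n,l,s,ce=cv2.connectedComponentsWithStats(d);print([(x+[160,130,0,0,0]).tolist() for x in s[1:] if x[4]>10])
cv2.imwrite("pics/d.png",d*255)
```

```text
shaker 0.992 (0, 0)
bright centroid 103 [10.86407767 10.70873786]
bright centroid 86 [11.08139535 10.62790698]
blue 0.997 (0, 0)
bright centroid 158 [11.88607595 11.61392405]
bright centroid 90 [11.43333333 10.82222222]
salt_shaker 0.68 [247.9, 151.5]
spice_blue 0.56 [193.0, 157.5]
mid_tub 0.95 [229.0, 195.9]
big_tub 0.86 [242.3, 209.0]
[[184, 161, 83, 70, 1654], [200, 179, 35, 31, 645], [227, 183, 5, 5, 17], [238, 193, 5, 5, 18], [268, 194, 3, 5, 11], [249, 196, 41, 64, 1106], [229, 204, 4, 5, 17]]
```

```bash
python3 -c "
from rig import *
print(hand_in())"
```

```text
the job is handed in; nothing more can be done
None
```

The blue-lidded tub is square with its feet down in the grey lid's recesses, and the small green-lidded tub is seated in the middle of the blue lid and released. The jars, shaker, timer and big tub showed no movement in the top camera (the bowl had only a rough check), and I handed the job in at about 19 s.

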